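Find the box of pinballs by weight

TASK

One of the three identical closed parts boxes is full of steel pinballs, the other two hold only plastic post caps. Working along the row from the box nearest the tray to the farthest, lift each box in turn clear of the table by about its own height and hold it there a moment to feel its weight. The heavy one ends set down gently, upright and flat in the aluminium tray, the two light ones upright back where they stood; leave the ball gate frame and the other things alone.

Things in the scene. Friction and masses are not known exactly. Their poses are not given: they have to be found in the camera images.
- box_a: closed parts box, grey sheet metal with a bare steel lid, 100 (x) by 56 (y) by 60 (z) mm, upright, outwardly identical to the other two; origin at the centre of its underside, z up, x along its length, parallel to the robot's x to within 0.25 rad. Rigid, sturdy, locked shut. A box of plastic caps weighs 0.16 to 0.21 kg in all, the one box of pinballs 0.52 to 0.67 kg, centred. This one stands at the +y end of the row.
- box_b: closed parts box, grey sheet metal with a bare steel lid, 100 (x) by 56 (y) by 60 (z) mm, upright, outwardly identical to the other two; origin at the centre of its underside, z up, x along its length, parallel to the robot's x to within 0.25 rad. Rigid, sturdy, locked shut. A box of plastic caps weighs 0.16 to 0.21 kg in all, the one box of pinballs 0.52 to 0.67 kg, centred. This one stands in the middle of the row.
- box_c: closed parts box, grey sheet metal with a bare steel lid, 100 (x) by 56 (y) by 60 (z) mm, upright, outwardly identical to the other two; origin at the centre of its underside, z up, x along its length, parallel to the robot's x to within 0.25 rad. Rigid, sturdy, locked shut. A box of plastic caps weighs 0.16 to 0.21 kg in all, the one box of pinballs 0.52 to 0.67 kg, centred. This one stands at the -y end of the row.
- tray: shallow open aluminium tray fixed to the table beyond one end of the row (sometimes the +y end, sometimes the -y end), 186 (x) by 146 (y) mm outside, walls 3 mm thick and 18 mm high, floor 3 mm thick; origin at the centre of its underside, z up
- gate_frame: plywood base 90 by 110 mm with a steel frame 101 mm high and 88 mm wide, in which a small steel wire ball gate swings; fixed to the table beyond the other end of the row; origin at the centre of its underside. Bystander
- cup: shallow brass saucer cup, 68 mm across, 28 mm high, loose, beyond the row as seen from the robot; origin at the centre of its underside. Bystander
- ball_center (a point): centre of the chrome pinball, 27 mm across, that lies in the brass cup. Bystander
- spinner: flat orange plastic spinner plate, 44 by 80 mm, on a steel axle 104 mm long (along its y), lying loose beyond the row; 8 mm high; origin at the centre of its underside. Bystander
Not all that is in view belongs to the job. Of the things shaped like the tray, the aluminium one is meant. Leave any red look-alike of the box_b alone.

How it is judged (in metres and radians):
On the way, in this order (a step that is already met when the one before it is completed fails the run):
1. the box nearest the tray is held more than 35 mm above the table (((world y of tray above 0 m and height (world z) of box_a above 0.035 m) or (world y of tray below 0 m and height (world z) of box_c above 0.035 m))), for 0.3 s.
2. the middle box is held more than 35 mm above the table (height (world z) of box_b above 0.035 m), for 0.3 s.
3. the box farthest from the tray is held more than 35 mm above the table (((world y of tray above 0 m and height (world z) of box_c above 0.035 m) or (world y of tray below 0 m and height (world z) of box_a above 0.035 m))), for 0.3 s.
At the end, for the whole second after the job is handed in: one box rests in the tray, within 65 mm of its centre, upright to 0.08 rad and still, pressing on it with more than 4 N (only the box of pinballs is that heavy); the other two stand still and upright to 0.08 rad, within 40 mm of where they were at the start (((contact force between box_a and tray above 4 N and horizontal distance between box_a and tray below 0.065 m and angle between each of box_a, box_b, box_c's own z axis and vertical below 0.08 rad and linear speed of each of box_a, box_b, box_c below 0.02 m/s and distance of each of box_b, box_c from where it was at the start of the episode below 0.04 m) or (contact force between box_b and tray above 4 N and horizontal distance between box_b and tray below 0.065 m and angle between each of box_b, box_a, box_c's own z axis and vertical below 0.08 rad and linear speed of each of box_b, box_a, box_c below 0.02 m/s and distance of each of box_a, box_c from where it was at the start of the episode below 0.04 m) or (contact force between box_c and tray above 4 N and horizontal distance between box_c and tray below 0.065 m and angle between each of box_c, box_a, box_b's own z axis and vertical below 0.08 rad and linear speed of each of box_c, box_a, box_b below 0.02 m/s and distance of each of box_a, box_b from where it was at the start of the episode below 0.04 m))); the robot touches nothing.
It fails at once if the brass cup, its ball or the spinner is moved more than 30 mm (distance of any of cup, ball_center, spinner from where it was at the start of the episode above 0.03 m).
It fails at once if the gate frame is knocked (more than 10 N) (contact force between gate_frame and anything else above 10 N).
It fails at once if a box is dropped or thrown into the tray (faster than 0.5 m/s within 30 mm of its floor, as after a fall of about 13 mm) ((horizontal distance between box_a and tray below 0.09 m and height (world z) of box_a below 0.03 m and linear speed of box_a above 0.5 m/s) or (horizontal distance between box_b and tray below 0.09 m and height (world z) of box_b below 0.03 m and linear speed of box_b above 0.5 m/s) or (horizontal distance between box_c and tray below 0.09 m and height (world z) of box_c below 0.03 m and linear speed of box_c above 0.5 m/s)).
It also fails if it takes over 69 s, if anything falls off the work surface, if the arm or the gripper's body presses on something with over 40 N, if the wrist force passes 120 N, or if a joint passes its speed limit or range.

ROBOT

A 6-joint arm with a two-finger parallel gripper is mounted at the origin on the work surface. World frame = base frame: x ahead of the robot, y to its left, z up, the work surface at z = 0. Lengths are in m, angles in degrees, forces in N, time in s.
With the tool pointing down it reaches from about 0.35 to 0.875 m from the base axis. Payload 4.2 kg.
Tool frame: the origin (TCP) lies midway between the tips of the shut fingers; the grasp point (between the pads) lies 19 mm behind it; y points along the fingers, x is the direction in which the jaws open and shut, and the axes are right-handed (so a half turn about y gives the same grasp; the last joint's range is limited). The gripper opens to 87 mm and grips with 3 to 60 N. Pads are 19 mm wide; open, the fingers measure 117 mm over their backs; the gripper's body (75 mm by 190 mm) begins 51 mm behind the grasp point.
Start: joints at [-61.73, 22.042, 0.453, 0, -68.411, -14.817], TCP at [0.145, -0.608, 0.223] pointing down, gripper open.
Joint ranges: [-179.83, 179.83], [-69.29, 118.12], [-61.27, 80.66], [-181.25, 117.63], [-171.15, -9.14], [-177.46, 177.46]. Speed limits (degrees/s): [159.86, 159.86, 180, 180, 180, 180].

INTERFACE

Orientations are given as a 3x3 rotation matrix whose columns are the frame's x, y, z axes.
In Python, from station import * gives the robot as it stands.
- The arm moves only by the tool jog_arm, never from a script. Its argument "series" is a list of rows, each a list of 3 entries, a list of its own where there are three numbers: the shift along the tool's x, y, z in m, then the turn, a rotation vector about the tool's x, y, z in degrees, then the finger opening in m, from 0 to 0.087. A call has 1 to 10 rows; each row shifts and turns the commanded pose from where the row before left it, along the tool's axes as they then stand; what a row does not reach is not made up. A row lasts 1/8 s, in which the tool goes at most 62.5 mm and 10.7 degrees, less where a joint would pass 70% of its speed; a pose out of reach is approached as far as the arm can. A call is refused whole if a number of a shift passes 0.0625 or a number of a turn 10.7, either way. A call with a gripper value outside its range is refused whole. The fingers move at their own pace and stop on an object; the grip force is fixed at half the most. Time passes only in rows, so rows that do not move let the fingers close. It gives the time, the measured TCP pose, the force and the opening at its end, in the units of the state.
- sense(): the state, without advancing time (a new reading comes with each control period).
- capture(name): name is "scene" or "top"; returns the picture (400x640x3 uint8, red, green, blue); there is no depth.
- camera_info(name): a dict with "fx", "fy", "cx", "cy" (pixels), "k1" (the pictures are not rectified: a ray, as slopes to the right and down, at radius r is drawn at 1 + k1 r^2 times it, then the intrinsics apply), "rvec" (rotation vector, rad) and "tvec" (3), from world to camera coordinates, as OpenCV has them. Camera axes: x right, y down, z forward; pixel columns grow to the right and rows downward; lengths in m; the calibration is good to about 2 mm. A picture is of the moment at which its call begins. camera_info takes no time and is no camera call.
- finish_job(): hands the job in, once; it reports no verdict.
The state is a dict: "time_s": time; "joints": joint angles; "joint_velocities": joint speeds; "effort": joint torques, N m; "tcp_pos": TCP position; "ee_rot": TCP orientation; "wrist_force": force on the tool from outside, world axes, zero at the start; "moment": the same for the moment, N m; "gripper_width": opening from 0.0 (shut) to 1.0 (fully open).
Only numpy, scipy, OpenCV 4.12 (cv2) and the standard library are available. Lean on these libraries where they do the work, as an engineer would, in place of code of your own. Each camera call takes 0.05 s, during which the arm holds its last target. There are 200 camera calls.

## Working session

There is one attempt and no reset: what is moved stays moved. The work goes in short steps, Python scripts to look and compute and a tool call to move; the robot and the scene stay as the last step left them, time stands still between calls to the robot, and variables do not carry over. Pictures are saved under pics/ and viewed, about 8 in all and at most 12, crops included, and the job is handed in when it is done.

Besides the shell and the picture viewer there is one more tool, called after "Call:" as name([rows], argument=value, ...), one row to a line, values as JSON. jog_arm: Moves the arm, as the interface text tells. Its arguments: {"type":"object","properties":{"series":{"type":"array","items":{"type":"array"}}},"required":["series"]}

```bash
mkdir -p pics; python3 - <<'E'
from station import *
import cv2
s=sense();print(s)
for n in("scene","top"):
    im=capture(n);cv2.imwrite(f"pics/{n}0.png",im[:,:,::-1]);print(n,camera_info(n))
E
```

```text
{'time_s': 0.0, 'joints': array([-6.17300086e+01,  2.20882971e+01,  3.79814259e-01, -3.11118669e-02,
       -6.84096015e+01, -1.48163636e+01]), 'joint_velocities': array([-0.00777669, -0.00124581,  0.02339296, -0.02725776, -0.00976563,
        0.00998581]), 'effort': array([-3.24520415e-04, -3.90664780e+01,  1.87406999e+01,  4.21973661e+00,
        1.11207756e-02, -1.96888382e-04]), 'tcp_pos': array([ 0.14529822, -0.60725655,  0.22148029]), 'ee_rot': array([[-2.32462901e-01, -5.31417381e-04, -9.72605119e-01],
       [ 9.72602950e-01,  2.05423079e-03, -2.32463505e-01],
       [ 2.12149052e-03, -9.99997749e-01,  3.93256659e-05]]), 'wrist_force': array([ 0.92859295, -0.14353798, -0.48668783]), 'moment': array([ 0.00472765,  0.04379901, -0.03145351]), 'gripper_width': 1.003507737088219}
scene {'fx': 384.12453205150086, 'fy': 384.12453205150086, 'cx': 327.6231866990616, 'cy': 200.9857381622872, 'k1': 0.020185272966715948, 'rvec': array([ 0.81307848,  2.6977688 , -0.94048155]), 'tvec': array([ 0.48887757, -0.10449128,  1.26527623])}
top {'fx': 437.1276085284021, 'fy': 437.1276085284021, 'cx': 317.2556855569562, 'cy': 199.46073113670818, 'k1': -0.09773666549284336, 'rvec': array([ 2.18257697, -2.19444149,  0.07838584]), 'tvec': array([-0.13702269,  0.51791733,  1.32362999])}
```

View pics/top0.png

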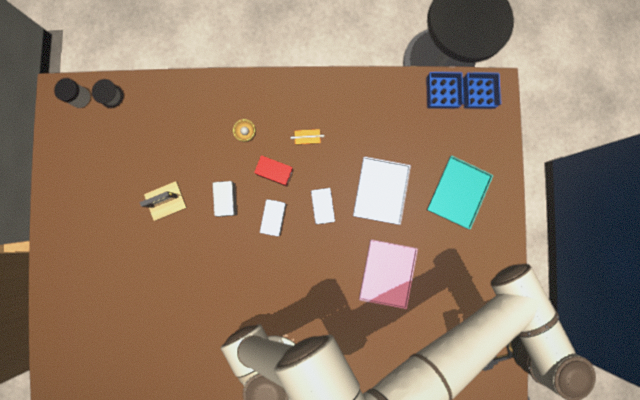

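View pics/scene0.png

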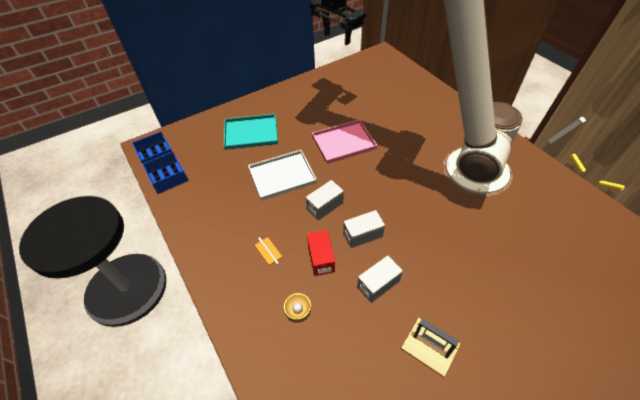

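Top view: three grey boxes at (322,206), (273,218) and (223,198). The white/aluminium tray is at (382,190), the look-alike trays are teal (460,192) and pink (389,274), and the red box is at (273,170). Image right is -y, so the order is c, b, a. I'll measure these now and view one crop to confirm.

```bash
cat > h.py <<'E'
import numpy as np, cv2
from station import *
def ray2z(px,n,z):
    c=camera_info(n);K=np.array([[c['fx'],0,c['cx']],[0,c['fy'],c['cy']],[0,0,1.]])
    u=cv2.undistortPoints(np.array(px,float).reshape(-1,1,2),K,np.array([c['k1'],0,0,0,0.])).reshape(-1,2)
    R=cv2.Rodrigues(c['rvec'])[0];o=-R.T@c['tvec'];d=np.c_[u,np.ones(len(u))]@R
    return (o+d*((z-o[2])/d[:,2])[:,None])[:,:2]
def rects(im,mask,n,z,roi,amin=60):
    m=np.zeros_like(mask);x0,y0,x1,y1=roi;m[y0:y1,x0:x1]=mask[y0:y1,x0:x1]
    for c in cv2.findContours(m,cv2.RETR_EXTERNAL,cv2.CHAIN_APPROX_NONE)[0]:
        if cv2.contourArea(c)<amin: continue
        w=ray2z(c,n,z);r=cv2.minAreaRect((w*1000).astype(np.float32))
        print(np.round(c.reshape(-1,2).mean(0)),'ctr mm',np.round(r[0],1),'size',np.round(r[1],1),'ang',round(r[2],1))
E
python3 - <<'E'
from h import *
im=capture("top");hsv=cv2.cvtColor(im,cv2.COLOR_RGB2HSV)
w=((hsv[...,1]<60)&(hsv[...,2]>170)).astype(np.uint8)*255
print('boxes');rects(im,w,"top",.06,(200,170,345,250))
print('tray');rects(im,w,"top",.018,(345,150,420,235))
r=((hsv[...,1]>180)&((hsv[...,0]<6)|(hsv[...,0]>174))&(hsv[...,2]>150)).astype(np.uint8)*255
print('red');rects(im,r,"top",.06,(245,145,300,195))
print('gate',ray2z([[142,206],[178,194],[165,200]],"top",.1).round(3), ray2z([[145,190],[180,182],[187,210],[152,220]],"top",.005).round(3))
cv2.imwrite("pics/c1.png",cv2.resize(im[140:260,130:430,::-1],None,fx=2.6,fy=2.6,interpolation=cv2.INTER_CUBIC))
E
```

```text
boxes
[272. 217.] ctr mm [462.5  -4.5] size [ 58.4 104.7] ang 78.8
[323. 205.] ctr mm [ 495.9 -154.7] size [104.3  59.3] ang 7.4
[223. 198.] ctr mm [520.2 143.2] size [101.6  58.2] ang 3.8
tray
[382. 190.] ctr mm [ 545.5 -338.8] size [149.9 190.5] ang 79.1
red
gate [[0.495 0.373]
 [0.53  0.266]
 [0.512 0.304]] [[0.551 0.402]
 [0.575 0.29 ]
 [0.487 0.266]
 [0.456 0.378]]
```

View pics/c1.png

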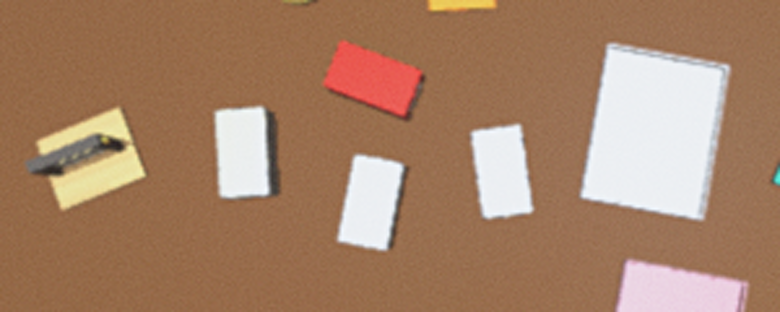

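The crop shows the aluminium tray (white-grey, right) apart from the pink and teal ones. The three grey boxes at crop (502,170), (370,202) and (242,152) are c, b and a, and the red look-alike is at (373,78). The tray is at y = -0.34, so the order is c, b, a. I'm starting to move.

Call:
jog_arm([
  [[0.036,0,-0.0447],[0,0,0],0.087],
  [[0.036,0,-0.0447],[0,0,0],0.087],
  [[0.036,0,-0.0447],[0,0,0],0.087],
  [[0.036,0,-0.0447],[0,0,0],0.087],
  [[0.036,0,-0.0447],[0,0,0],0.087],
  [[0.036,0,-0.0447],[0,0,0],0.087],
  [[0.036,0,-0.0447],[0,0,0],0.087],
  [[0.036,0,-0.0447],[0,0,0],0.087],
  [[0.036,0,-0.0447],[0,0,0],0.087],
  [[0.035,0,-0.0444],[0,6,0],0.087],
])

```text
time_s: 1.4
tcp_pos: [0.4971, -0.153, 0.2226]
ee_rot: [[-0.127, 0.0, -0.992], [0.992, 0.0, -0.127], [0.0, -1.0, -0.0]]
wrist_force: [0.1, -1.1, -0.5]
gripper_width: 0.999
```

```bash
cat >> h.py <<'E'
def need(x,y,z,th):
    s=sense();R=s['ee_rot'];t=np.radians(th)
    T=np.array([[np.cos(t),0,-np.sin(t)],[np.sin(t),0,np.cos(t)],[0,-1,0]])
    rv=cv2.Rodrigues(R.T@T)[0].ravel()
    print('t',round(s['time_s'],2),'tcp',s['tcp_pos'].round(4),'F',s['wrist_force'].round(2),'M',s['moment'].round(2),'w',round(s['gripper_width']*87,1))
    print('shift tool',(R.T@(np.array([x,y,z])-s['tcp_pos'])).round(4),'turn',np.degrees(rv).round(2),'theta',np.degrees(np.arctan2(R[1,0],R[0,0])).round(1))
E
python3 - <<'E'
from h import *
need(.496,-.155,.1,97.4)
im=capture("top");hsv=cv2.cvtColor(im,cv2.COLOR_RGB2HSV)
cv2.imwrite("pics/c2.png",cv2.resize(im[120:320,180:430,::-1],None,fx=3,fy=3))
im=capture("scene")
cv2.imwrite("pics/s2.png",cv2.resize(im[130:330,240:480,::-1],None,fx=3,fy=3))
E
```

```text
t 1.4 tcp [ 0.4971 -0.153   0.2226] F [ 0.08 -1.08 -0.45] M [-0.07 -0.09 -0.03] w 86.9
shift tool [-0.0019  0.1226  0.0014] turn [ 0.   -0.09  0.  ] theta 97.3
```

View pics/s2.png

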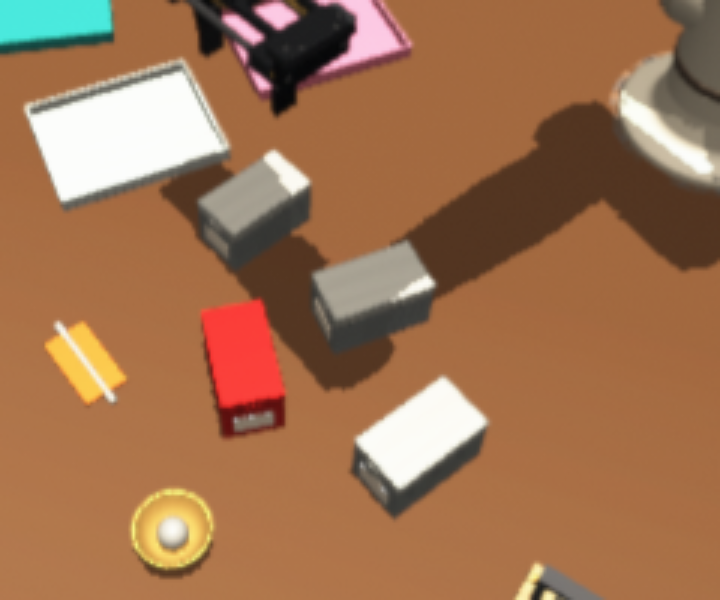

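The gripper hovers over box_c at crop (290,60), and nothing has been disturbed. Descending.

Call:
jog_arm([
  [[-0.002,0.04,0.001],[0,0,0],0.087],
  [[0,0.05,0],[0,0,0],0.087],
  [[0,0.04,0],[0,0,0],0.087],
  [[0,0.03,0],[0,0,0],0.087],
  [[0,0.02,0],[0,0,0],0.087],
  [[0,0.015,0],[0,0,0],0.087],
  [[0,0.0055,0],[0,0,0],0.087],
  [[0,0,0],[0,0,0],0.087],
])

```text
time_s: 2.5
tcp_pos: [0.4958, -0.157, 0.0222]
ee_rot: [[-0.13, 0.0, -0.992], [0.992, -0.0, -0.13], [-0.0, -1.0, -0.0]]
wrist_force: [-0.1, 0.3, 0.4]
gripper_width: 0.999
```

Call:
jog_arm([
  [[0,0,0],[0,0,0],0.04],
  [[0,0,0],[0,0,0],0.04],
  [[0,0,0],[0,0,0],0.04],
  [[0,0,0],[0,0,0],0.04],
  [[0,0,0],[0,0,0],0.04],
  [[0,0,0],[0,0,0],0.04],
])

```text
time_s: 3.25
tcp_pos: [0.4958, -0.1567, 0.0223]
ee_rot: [[-0.13, 0.0, -0.992], [0.992, 0.0, -0.13], [0.0, -1.0, -0.0]]
wrist_force: [-1.1, 2.6, 3.9]
gripper_width: 0.644
```

```bash
python3 - <<'E'
from h import *
need(.496,-.155,.022,97.4)
E
```

```text
t 3.25 tcp [ 0.4958 -0.1567  0.0223] F [-1.06  2.58  3.94] M [ 0.9   0.25 -0.02] w 56.0
shift tool [ 0.0016  0.0003 -0.0004] turn [0.02 0.06 0.  ] theta 97.5
```

Gripped at 56.0 mm. Lifting about 65 mm and holding.

Call:
jog_arm([
  [[0,-0.005,0],[0,0,0],0.04],
  [[0,-0.015,0],[0,0,0],0.04],
  [[0,-0.02,0],[0,0,0],0.04],
  [[0,-0.015,0],[0,0,0],0.04],
  [[0,-0.01,0],[0,0,0],0.04],
  [[0,0,0],[0,0,0],0.04],
  [[0,0,0],[0,0,0],0.04],
  [[0,0,0],[0,0,0],0.04],
  [[0,0,0],[0,0,0],0.04],
  [[0,0,0],[0,0,0],0.04],
])

```text
time_s: 4.5
tcp_pos: [0.4955, -0.1569, 0.0868]
ee_rot: [[-0.13, -0.001, -0.992], [0.992, -0.0, -0.13], [0.0, -1.0, 0.001]]
wrist_force: [-0.0, -0.7, -2.2]
gripper_width: 0.642
```

```bash
python3 - <<'E'
from h import *
need(.496,-.155,.022,97.4)
im=capture("scene")
cv2.imwrite("pics/s3.png",cv2.resize(im[130:330,240:480,::-1],None,fx=3,fy=3))
E
```

```text
t 4.5 tcp [ 0.4955 -0.1569  0.0868] F [-0.   -0.72 -2.17] M [-0.01 -0.03  0.  ] w 55.9
shift tool [ 0.0018  0.0648 -0.0008] turn [-0.03  0.06  0.  ] theta 97.5
```

View pics/s3.png

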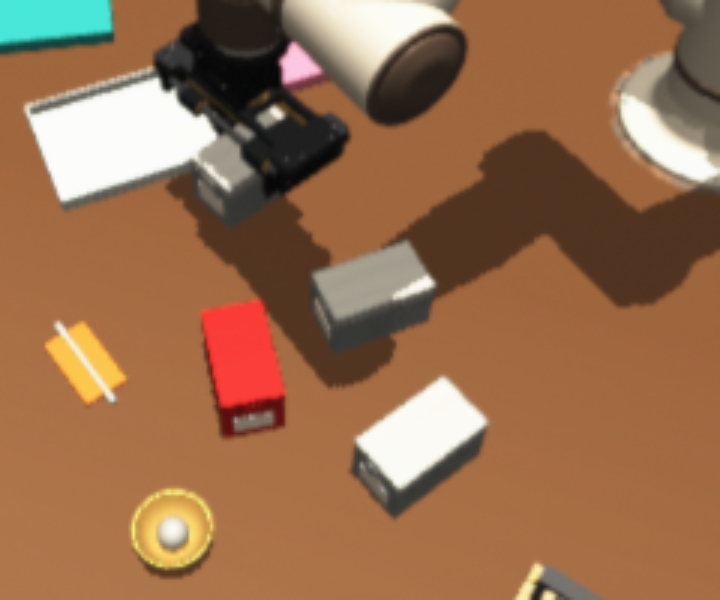

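The box is lifted clear, at crop (235,180). The wrist reads -2.2 N, so box_c is light. Putting it back.

Call:
jog_arm([
  [[0,0.015,0],[0,0,0],0.04],
  [[0,0.02,0],[0,0,0],0.04],
  [[0,0.015,0],[0,0,0],0.04],
  [[0,0.008,0],[0,0,0],0.04],
  [[0,0.004,0],[0,0,0],0.04],
  [[0,0.002,0],[0,0,0],0.04],
  [[0,0.0005,0],[0,0,0],0.04],
  [[0,0,0],[0,0,0],0.04],
])

```text
time_s: 5.55
tcp_pos: [0.4959, -0.1569, 0.0229]
ee_rot: [[-0.13, 0.001, -0.992], [0.992, -0.0, -0.13], [-0.0, -1.0, -0.001]]
wrist_force: [-0.2, 0.0, -2.3]
gripper_width: 0.642
```

Call:
jog_arm([
  [[0,0,0],[0,0,0],0.087],
  [[0,0,0],[0,0,0],0.087],
  [[0,0,0],[0,0,0],0.087],
  [[0,0,0],[0,0,0],0.087],
  [[0,-0.01,0],[0,0,0],0.087],
  [[0,-0.03,0],[0,0,0],0.087],
  [[0,-0.04,0],[0,0,0],0.087],
  [[0,-0.03,0],[0,0,0],0.087],
  [[0,-0.01,0],[0,0,0],0.087],
  [[0,0,0],[0,0,0],0.087],
])

```text
time_s: 6.8
tcp_pos: [0.4956, -0.1568, 0.1428]
ee_rot: [[-0.13, 0.001, -0.992], [0.992, 0.0, -0.13], [0.0, -1.0, -0.001]]
wrist_force: [-0.7, 0.6, 0.1]
gripper_width: 1.002
```

```bash
python3 - <<'E'
from h import *
need(.4625,-.0055,.14,78.8)
E
```

```text
t 6.8 tcp [ 0.4956 -0.1568  0.1428] F [-0.67  0.64  0.06] M [0.02 0.02 0.02] w 87.2
shift tool [0.1543 0.0028 0.0132] turn [ 0.05 18.64  0.02] theta 97.4
```

Call:
jog_arm([
  [[0.0386,0,0.0033],[0,0,0],0.087],
  [[0.0386,0,0.0033],[0,0,0],0.087],
  [[0.0386,0,0.0033],[0,0,0],0.087],
  [[0.0386,0,0.0033],[0,0,0],0.087],
  [[0,0,0],[0,9.3,0],0.087],
  [[0,0,0],[0,9.3,0],0.087],
  [[0,0.02,0],[0,0,0],0.087],
  [[0,0,0],[0,0,0],0.087],
])

```text
time_s: 7.8
tcp_pos: [0.4604, -0.006, 0.1201]
ee_rot: [[0.194, -0.006, -0.981], [0.981, -0.002, 0.194], [-0.003, -1.0, 0.006]]
wrist_force: [-0.2, 0.1, 0.9]
gripper_width: 1.0
```

```bash
python3 - <<'E'
from h import *
need(.4625,-.0055,.022,78.8)
E
```

```text
t 7.8 tcp [ 0.4604 -0.006   0.1201] F [-0.17  0.08  0.9 ] M [-0.01 -0.03  0.01] w 87.0
shift tool [ 0.0012  0.0981 -0.0025] turn [-0.34  0.04 -0.16] theta 78.8
```

Call:
jog_arm([
  [[0.001,0.03,-0.002],[-0.3,0,-0.1],0.087],
  [[0,0.03,0],[0,0,0],0.087],
  [[0,0.02,0],[0,0,0],0.087],
  [[0,0.012,0],[0,0,0],0.087],
  [[0,0.006,0],[0,0,0],0.087],
  [[0,0,0],[0,0,0],0.087],
])

```text
time_s: 8.55
tcp_pos: [0.4652, -0.0048, 0.0246]
ee_rot: [[0.193, 0.005, -0.981], [0.981, 0.001, 0.193], [0.002, -1.0, -0.005]]
wrist_force: [-0.1, 0.5, 0.7]
gripper_width: 0.999
```

Call:
jog_arm([
  [[0,0,0],[0,0,0],0.04],
  [[0,0,0],[0,0,0],0.04],
  [[0,0,0],[0,0,0],0.04],
  [[0,0,0],[0,0,0],0.04],
  [[0,0,0],[0,0,0],0.04],
  [[0,0,0],[0,0,0],0.04],
])

```text
time_s: 9.3
tcp_pos: [0.4654, -0.0045, 0.0248]
ee_rot: [[0.193, 0.006, -0.981], [0.981, 0.001, 0.193], [0.002, -1.0, -0.006]]
wrist_force: [-0.7, 2.2, 2.3]
gripper_width: 0.639
```

Call:
jog_arm([
  [[0,-0.005,0],[0,0,0],0.04],
  [[0,-0.015,0],[0,0,0],0.04],
  [[0,-0.02,0],[0,0,0],0.04],
  [[0,-0.015,0],[0,0,0],0.04],
  [[0,-0.01,0],[0,0,0],0.04],
  [[0,0,0],[0,0,0],0.04],
  [[0,0,0],[0,0,0],0.04],
  [[0,0,0],[0,0,0],0.04],
  [[0,0,0],[0,0,0],0.04],
  [[0,0,0],[0,0,0],0.04],
])

```text
time_s: 10.55
tcp_pos: [0.4646, -0.0049, 0.0894]
ee_rot: [[0.193, 0.005, -0.981], [0.981, 0.001, 0.193], [0.002, -1.0, -0.005]]
wrist_force: [0.7, 0.7, -5.2]
gripper_width: 0.644
```

```bash
python3 - <<'E'
from h import *
need(.4625,-.0055,.022,78.8)
im=capture("scene")
cv2.imwrite("pics/s4.png",cv2.resize(im[130:330,240:480,::-1],None,fx=3,fy=3))
E
```

```text
t 10.55 tcp [ 0.4646 -0.0049  0.0894] F [ 0.72  0.73 -5.17] M [ 0.02 -0.02 -0.01] w 56.0
shift tool [-0.0011  0.0673  0.0023] turn [0.28 0.05 0.09] theta 78.9
```

View pics/s4.png

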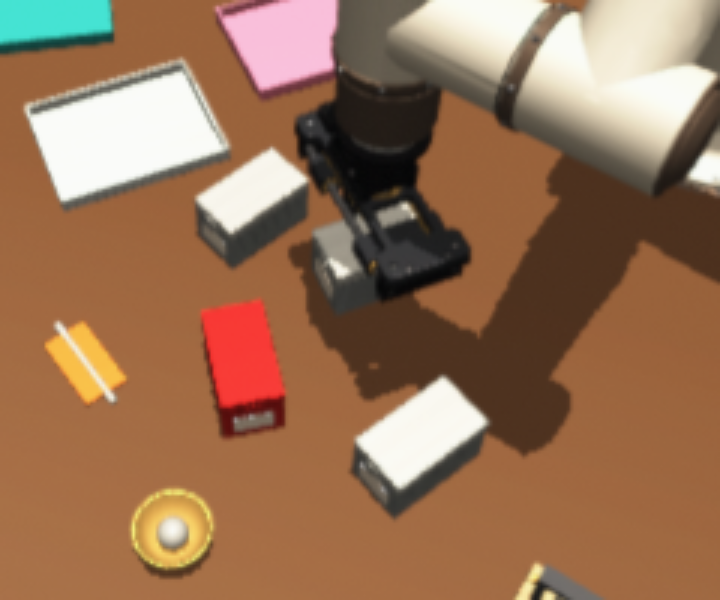

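Box_b is up at crop (345,265), and box_c is back in place and upright at (252,205). The wrist reads -5.2 N, so box_b is the heavy one. Rising so the box clears box_c, then carrying it to the tray.

Call:
jog_arm([
  [[0,-0.015,0],[0.1,0,0],0.04],
  [[0,-0.025,0],[0.2,0,0],0.04],
  [[0,-0.03,0],[0,0,0],0.04],
  [[0,-0.015,0],[0,0,0],0.04],
  [[0,-0.005,0],[0,0,0],0.04],
  [[-0.015,0,-0.007],[0,0,0],0.04],
  [[-0.03,0,-0.014],[0,0,0],0.04],
  [[-0.035,0,-0.016],[0,0,0],0.04],
  [[-0.035,0,-0.016],[0,0,0],0.04],
  [[-0.035,0,-0.016],[0,0,0],0.04],
])

```text
time_s: 11.85
tcp_pos: [0.5027, -0.1666, 0.178]
ee_rot: [[0.193, -0.002, -0.981], [0.981, 0.002, 0.193], [0.002, -1.0, 0.002]]
wrist_force: [-0.5, 0.5, -5.2]
gripper_width: 0.637
```

Call:
jog_arm([
  [[-0.035,0,-0.016],[0,0,0],0.04],
  [[-0.035,0,-0.016],[0,0,0],0.04],
  [[-0.035,0,-0.016],[0,0,0],0.04],
  [[-0.03,0,-0.014],[0,0,0],0.04],
  [[-0.02,0,-0.01],[0,0,0],0.04],
  [[-0.007,0,-0.003],[0,0,0],0.04],
  [[0,0,0],[0,0,0],0.04],
  [[0,0,0],[0,0,0],0.04],
])

```text
time_s: 12.85
tcp_pos: [0.5451, -0.338, 0.1787]
ee_rot: [[0.193, -0.001, -0.981], [0.981, 0.002, 0.193], [0.002, -1.0, 0.001]]
wrist_force: [-0.2, 0.1, -6.1]
gripper_width: 0.643
```

```bash
python3 - <<'E'
from h import *
need(.5475,-.339,.028,79.1)
E
```

```text
t 12.85 tcp [ 0.5451 -0.338   0.1787] F [-0.18  0.11 -6.1 ] M [ 0.03 -0.01  0.04] w 55.9
shift tool [-0.0009  0.1507 -0.0027] turn [-0.06 -0.21  0.13] theta 78.9
```

Call:
jog_arm([
  [[0,0.02,-0.002],[0,0,0],0.04],
  [[0,0.03,0],[0,0,0],0.04],
  [[0,0.03,0],[0,0,0],0.04],
  [[0,0.025,0],[0,0,0],0.04],
  [[0,0.02,0],[0,0,0],0.04],
  [[0,0.01,0],[0,0,0],0.04],
  [[0,0.006,0],[0,0,0],0.04],
  [[0,0.004,0],[0,0,0],0.04],
  [[0,0.003,0],[0,0,0],0.04],
  [[0,0,0],[0,0,0],0.04],
])

```text
time_s: 14.1
tcp_pos: [0.5475, -0.3391, 0.0312]
ee_rot: [[0.193, 0.001, -0.981], [0.981, 0.002, 0.193], [0.002, -1.0, -0.0]]
wrist_force: [0.8, 0.0, -5.2]
gripper_width: 0.638
```

```bash
python3 - <<'E'
from h import *
need(.5475,-.339,.0278,79.1)
E
```

```text
t 14.1 tcp [ 0.5475 -0.3391  0.0312] F [ 0.78  0.01 -5.24] M [-0.06 -0.02 -0.01] w 55.5
shift tool [0.0001 0.0034 0.0001] turn [ 0.01 -0.25  0.1 ] theta 78.9
```

Call:
jog_arm([
  [[0,0.001,0],[0,0,0],0.04],
  [[0,0.001,0],[0,0,0],0.04],
  [[0,0.001,0],[0,0,0],0.04],
  [[0,0.001,0],[0,0,0],0.04],
  [[0,0,0],[0,0,0],0.04],
  [[0,0,0],[0,0,0],0.04],
])

```text
time_s: 14.85
tcp_pos: [0.5474, -0.3391, 0.0279]
ee_rot: [[0.193, 0.001, -0.981], [0.981, 0.001, 0.193], [0.002, -1.0, -0.0]]
wrist_force: [-4.6, 1.4, 3.7]
gripper_width: 0.641
```

The load has transferred to the tray: the wrist force went from -5.2 to +3.7 N. Releasing and going on to box_a.

Call:
jog_arm([
  [[0,0,0],[0,0,0],0.087],
  [[0,0,0],[0,0,0],0.087],
  [[0,0,0],[0,0,0],0.087],
  [[0,0,0],[0,0,0],0.087],
  [[0,-0.01,0],[0,0,0],0.087],
  [[0,-0.03,0],[0,0,0],0.087],
  [[0,-0.04,0],[0,0,0],0.087],
  [[0,-0.04,0],[0,0,0],0.087],
  [[0,-0.02,0],[0,0,0],0.087],
  [[0,0,0],[0,0,0],0.087],
])

```text
time_s: 16.1
tcp_pos: [0.5485, -0.3398, 0.1698]
ee_rot: [[0.193, 0.005, -0.981], [0.981, -0.0, 0.193], [0.001, -1.0, -0.005]]
wrist_force: [-0.4, 0.4, -0.9]
gripper_width: 1.0
```

```bash
python3 - <<'E'
from h import *
need(.520,.142,.165,93.8)
E
```

```text
t 16.1 tcp [ 0.5485 -0.3398  0.1698] F [-0.35  0.35 -0.94] M [-0.03 -0.01  0.01] w 87.0
shift tool [0.4672 0.0045 0.1211] turn [ 3.100e-01 -1.494e+01  1.000e-02] theta 78.9
```

Call:
jog_arm([
  [[0.03,0,0.0075],[0,0,0],0.087],
  [[0.05,0,0.013],[0,0,0],0.087],
  [[0.055,0,0.0145],[0,0,0],0.087],
  [[0.055,0,0.0145],[0,0,0],0.087],
  [[0.055,0,0.0145],[0,0,0],0.087],
  [[0.055,0,0.0145],[0,0,0],0.087],
  [[0.055,0,0.0145],[0,0,0],0.087],
  [[0.055,0,0.0135],[0,0,0],0.087],
  [[0.04,0,0.0105],[0.3,0,0],0.087],
  [[0.017,0,0.004],[0,-7.5,0],0.087],
])

```text
time_s: 17.35
tcp_pos: [0.5181, 0.1442, 0.1666]
ee_rot: [[0.058, -0.007, -0.998], [0.998, 0.002, 0.058], [0.002, -1.0, 0.007]]
wrist_force: [-0.5, -0.6, -0.1]
gripper_width: 0.998
```

Call:
jog_arm([
  [[0,0,0],[0,-7.4,0],0.087],
  [[0,0.02,0],[0,0,0],0.087],
  [[0,0.02,0],[0,0,0],0.087],
  [[0,0,0],[0,0,0],0.087],
])

```text
time_s: 17.85
tcp_pos: [0.517, 0.1415, 0.1254]
ee_rot: [[-0.065, -0.01, -0.998], [0.998, -0.0, -0.065], [0.001, -1.0, 0.01]]
wrist_force: [-0.4, -0.3, 1.1]
gripper_width: 1.002
```

```bash
python3 - <<'E'
from h import *
need(.520,.142,.0235,93.8)
E
```

```text
t 17.85 tcp [0.517  0.1415 0.1254] F [-0.38 -0.35  1.1 ] M [-0.   -0.04 -0.03] w 87.2
shift tool [ 0.0003  0.1019 -0.004 ] turn [-0.57 -0.07  0.04] theta 93.7
```

Call:
jog_arm([
  [[0,0.03,-0.002],[-0.4,0,0],0.087],
  [[0,0.03,0],[0,0,0],0.087],
  [[0,0.022,0],[0,0,0],0.087],
  [[0,0.013,0],[0,0,0],0.087],
  [[0,0.006,0],[0,0,0],0.087],
  [[0,0,0],[0,0,0],0.087],
])

```text
time_s: 18.6
tcp_pos: [0.5211, 0.1429, 0.0271]
ee_rot: [[-0.066, 0.003, -0.998], [0.998, 0.003, -0.066], [0.003, -1.0, -0.003]]
wrist_force: [0.7, -1.0, 0.1]
gripper_width: 1.0
```

Call:
jog_arm([
  [[0,0,0],[0,0,0],0.04],
  [[0,0,0],[0,0,0],0.04],
  [[0,0,0],[0,0,0],0.04],
  [[0,0,0],[0,0,0],0.04],
  [[0,0,0],[0,0,0],0.04],
  [[0,0,0],[0,0,0],0.04],
])

```text
time_s: 19.35
tcp_pos: [0.5211, 0.1431, 0.0271]
ee_rot: [[-0.066, 0.003, -0.998], [0.998, 0.004, -0.066], [0.003, -1.0, -0.003]]
wrist_force: [-0.5, 1.1, 3.0]
gripper_width: 0.644
```

Call:
jog_arm([
  [[0,-0.005,0],[0,0,0],0.04],
  [[0,-0.015,0],[0,0,0],0.04],
  [[0,-0.02,0],[0,0,0],0.04],
  [[0,-0.015,0],[0,0,0],0.04],
  [[0,-0.01,0],[0,0,0],0.04],
  [[0,0,0],[0,0,0],0.04],
  [[0,0,0],[0,0,0],0.04],
  [[0,0,0],[0,0,0],0.04],
  [[0,0,0],[0,0,0],0.04],
  [[0,0,0],[0,0,0],0.04],
])

```text
time_s: 20.6
tcp_pos: [0.5205, 0.1425, 0.0915]
ee_rot: [[-0.065, 0.002, -0.998], [0.998, 0.003, -0.065], [0.003, -1.0, -0.002]]
wrist_force: [0.7, -0.3, -2.4]
gripper_width: 0.641
```

```bash
python3 - <<'E'
from h import *
need(.520,.142,.0235,93.8)
im=capture("scene")
cv2.imwrite("pics/s5.png",cv2.resize(im[130:330,220:480,::-1],None,fx=3,fy=3))
E
```

```text
t 20.6 tcp [0.5205 0.1425 0.0915] F [ 0.73 -0.32 -2.44] M [-0.05 -0.03  0.03] w 55.7
shift tool [-0.0007  0.068   0.0007] turn [ 0.1  -0.05  0.16] theta 93.8
```

View pics/s5.png

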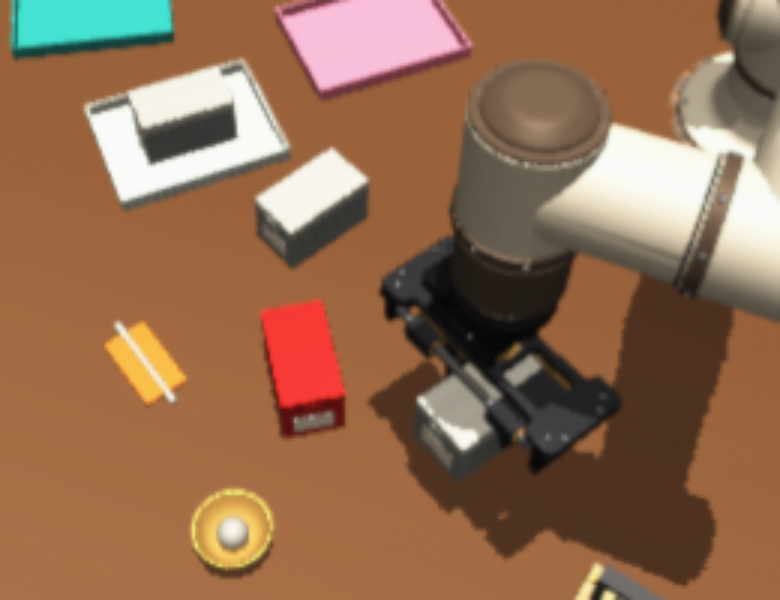

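Box_a is up at crop (460,420) and reads -2.4 N, so it is light. Box_b sits flat in the tray at (185,110). Setting box_a back.

Call:
jog_arm([
  [[0,0.015,0],[0,0,0],0.04],
  [[0,0.02,0],[0,0,0],0.04],
  [[0,0.015,0],[0,0,0],0.04],
  [[0,0.008,0],[0,0,0],0.04],
  [[0,0.004,0],[0,0,0],0.04],
  [[0,0.0015,0],[0,0,0],0.04],
  [[0,0.001,0],[0,0,0],0.04],
  [[0,0.0005,0],[0,0,0],0.04],
  [[0,0,0],[0,0,0],0.04],
])

```text
time_s: 21.78
tcp_pos: [0.521, 0.1429, 0.0271]
ee_rot: [[-0.066, 0.003, -0.998], [0.998, 0.004, -0.066], [0.003, -1.0, -0.003]]
wrist_force: [0.5, 1.0, -0.9]
gripper_width: 0.64
```

Call:
jog_arm([
  [[0,0,0],[0,0,0],0.087],
  [[0,0,0],[0,0,0],0.087],
  [[0,0,0],[0,0,0],0.087],
  [[0,0,0],[0,0,0],0.087],
  [[0,-0.01,0],[0,0,0],0.087],
  [[0,-0.03,0],[0,0,0],0.087],
  [[0,-0.04,0],[0,0,0],0.087],
  [[0,-0.06,0],[0,0,0],0.087],
  [[0,-0.05,0],[0,0,0],0.087],
  [[0,-0.01,0],[0,0,0],0.087],
])

```text
time_s: 23.02
tcp_pos: [0.5221, 0.1429, 0.232]
ee_rot: [[-0.066, 0.011, -0.998], [0.998, 0.007, -0.066], [0.007, -1.0, -0.011]]
wrist_force: [-0.5, -0.6, -0.8]
gripper_width: 0.997
```

Call:
jog_arm([
  [[-0.02,0,0.04],[0,0,0],0.087],
  [[-0.02,0,0.05],[0,0,0],0.087],
  [[-0.02,0,0.04],[0,0,0],0.087],
  [[0,0,0],[0,0,0],0.087],
  [[0,0,0],[0,0,0],0.087],
])

```text
time_s: 23.65
tcp_pos: [0.3948, 0.0739, 0.2265]
ee_rot: [[-0.066, 0.003, -0.998], [0.998, 0.004, -0.066], [0.003, -1.0, -0.003]]
wrist_force: [0.2, -0.0, -0.7]
gripper_width: 0.999
```

```bash
python3 - <<'E'
from h import *
need(.520,.142,.0235,93.8)
im=capture("top");hsv=cv2.cvtColor(im,cv2.COLOR_RGB2HSV)
w=((hsv[...,1]<60)&(hsv[...,2]>170)).astype(np.uint8)*255
rects(im,w,"top",.06,(200,170,345,250))
a=cv2.resize(im[110:270,130:430,::-1],None,fx=2.5,fy=2.5)
b=cv2.resize(capture("scene")[100:380,140:480,::-1],None,fx=.8,fy=.8)
b=cv2.copyMakeBorder(b[:200],0,0,0,750-b.shape[1],cv2.BORDER_CONSTANT)
cv2.imwrite("pics/f.png",np.vstack([a,b]))
E
```

```text
t 23.65 tcp [0.3948 0.0739 0.2265] F [ 0.22 -0.02 -0.73] M [ 0.03 -0.03  0.01] w 86.9
shift tool [ 0.059   0.2036 -0.1287] turn [ 0.18 -0.04  0.19] theta 93.8
[324. 205.] ctr mm [ 497.4 -158.4] size [102.9  59.5] ang 7.1
[223. 198.] ctr mm [520.3 140.9] size [100.7  57.9] ang 3.8
```

View pics/f.png

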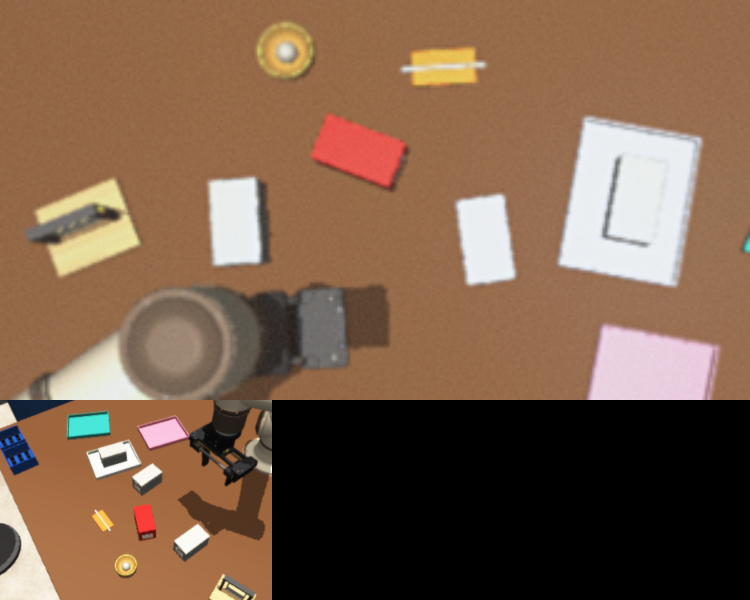

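The final view shows box_b centred in the tray at (636,200). Boxes a (237,222) and c (486,240) stand where they were, within about 4 mm. The cup, ball, spinner, gate and red box are undisturbed, and the arm is clear. Handing in.

```bash
python3 -c "
from station import *
print(finish_job())"
```

```text
the job is handed in; nothing more can be done
None
```

The job is done and handed in at about 24 s of the 69 s allowed; the station gives no verdict, so these are my own checks.

- **Weighing:** I lifted the boxes in order from the tray, c, then b, then a, each by about 65 mm, and held each for about 0.6 s. The wrist read 2.2 N for box_c, 5.2–6.1 N for box_b and 2.4 N for box_a, so box_b is the box of pinballs.
- **Heavy box:** I set box_b down slowly in the aluminium tray before lifting box_a. The last pictures show it flat and centred. I could not measure how hard it presses on the tray, but its weight reading is above the 4 N needed.
- **Light boxes:** box_a and box_c stand upright, about 2 mm and 4 mm from where they started.
- **Other things:** the cup, ball, spinner, gate frame and red box look undisturbed. The gripper is open and clear of everything.

No check failed or disagreed. The only spread was about 1 N of noise in the wrist readings, well under the 3 N between heavy and light.

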